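Draw the line-cleaning balls from the hopper into the swing-arm cup

ROBOT

A 6-joint arm with a two-finger parallel gripper is mounted at the origin on the work surface. World frame = base frame: x ahead of the robot, y to its left, z up, the work surface at z = 0. Lengths are in m, angles in degrees, forces in N, time in s.
With the tool pointing down it reaches from about 0.4 to 0.825 m from the base axis. Payload 7 kg.
Tool frame: the origin (TCP) lies midway between the tips of the shut fingers; the grasp point (between the pads) lies 19 mm behind it; z points along the fingers, y is the direction in which the jaws open and shut (so a half turn about z gives the same grasp; the last joint's range is limited). The gripper opens to 88 mm and grips with 3 to 60 N. Pads are 19 mm wide; open, the fingers measure 130 mm over their backs; the gripper's body (78 mm by 193 mm) begins 47 mm behind the grasp point.
Start: joints at [84.116, 20.546, 0.682, 0, -70.136, -16.507], TCP at [0.257, 0.624, 0.227] pointing down, gripper open.
Joint ranges: [-176.03, 176.03], [-82.01, 121.73], [-58.28, 71.71], [-173.87, 95.51], [-174.79, -0.11], [-173.66, 173.66]. Speed limits (degrees/s): [136.94, 136.94, 172.46, 180, 180, 180].

INTERFACE

Orientations are given as a 3x3 rotation matrix whose columns are the frame's x, y, z axes.
In Python, from rig import robot gives the robot as it stands. Calls block until the motion is done:
- robot.goto(position, orientation): joint-space move of the TCP to a pose.
- robot.servo_line(position, ori=None, speed=0.15): straight line of the TCP; ori=None keeps the orientation; speed is the mean speed in m/s.
- robot.movej(angles): joint-space move.
- robot.move_gripper(opening): opening from 0.0 (shut) to 1.0 (fully open); the grip force is fixed at half the most; returns when the fingers have stopped.
- robot.dwell(seconds).
- robot.ik(position, orientation): joint angles nearest the present ones, or None.
- robot.grab_frame(name): name is "scene" or "top" or "wrist"; returns (picture, depth): 384x512x3 uint8, red, green, blue; 384x512 float32, m along the optical axis (not along the pixel's ray), 0 where there is no reading.
- robot.camera_info(name): a dict with "vfov" (degrees; the focal length in pixels is half the picture's height over the tangent of half this angle, whatever the lens; pixels are square), "cx", "cy" (the principal point, pixels), "view" (4x4, takes a point from world to camera coordinates); the wrist camera has in their place "T_tool_cam" (4x4, takes a point from camera to tool coordinates, whose origin is the TCP and whose axes are the flange's). Camera axes: x right, y down, z forward; pixel columns grow to the right and rows downward; lengths in m; the calibration is good to about 2 mm. A picture is of the moment at which its call begins: read the wrist's pose just before it. camera_info takes no time and is no camera call.
A pose or a line that the arm cannot do raises robot.Unreachable and nothing moves.
- robot.job_done(): hands the job in, once; it reports no verdict.
Readings, each from a call of its own:
- robot.read_t(): time.
- robot.read_qpos(): joint angles.
- robot.read_qvel(): joint speeds.
- robot.read_effort(): joint torques, N m.
- robot.read_position(): TCP position.
- robot.read_tcp_rot(): TCP orientation.
- robot.read_force(): force on the tool from outside, world axes, zero at the start.
- robot.read_ft_torque(): the same for the moment, N m.
- robot.read_grip_width(): opening from 0.0 (shut) to 1.0 (fully open).
Only numpy, scipy, OpenCV 4.12 (cv2) and the standard library are available. Lean on these libraries where they do the work, as an engineer would, in place of code of your own. Each camera call takes 0.05 s, during which the arm holds its last target.

TASK

Swing the catch cup in under the hopper's outlet as far as its arm goes, pull the shutter fully open so that all three line-cleaning balls drop into the cup, and push the shutter fully home again. Then swing the cup, with the three balls in it, back out as far as its arm goes, and let go. Leave the other parts on the counter where they are.

Things in the scene. Friction and masses are not known exactly. Their poses are not given: they have to be found in the camera images.
- hopper: fixed bench hopper for line-cleaning balls: stainless bin 86 mm wide (y) with clear side windows, floor sloping to a 72 x 72 mm outlet at its front. Origin: on the counter straight below the outlet's centre; x to its rear, y to the swing-arm side, z up. Bin: x -82 to 171 mm, 148 to 304 mm high; legs at x 120 to 150, y +-44 to +-66; base plate 8 mm thick, x 10 to 180, y -90 to 195 mm
- hood_edge (a point): middle of the top front edge of the bin (x -82, z 303 mm of the hopper). The front wall is upright at x = -40 mm up to 195 mm high, then leans out to this edge, over the shutter's handle: a gripper pointing straight down at the bar strikes it. Lean the tool 25 to 45 degrees (fingers pointing down and to the hopper's +x, gripper body to its -x)
- shutter (a joint): stainless blade sliding under the outlet, in m: 0 = closed, fully home against its stop; 0.080 = fully open against its stop. It opens along -x of the hopper (to the handle side), stays where it is left and takes about 5 N to slide. Balls catch on its edge unless it is open to within about 5 mm of its stop
- shutter_bar (a point): middle of the shutter's bow-handle bar: round stainless bar, 12 mm diameter, 64 mm long along the hopper's y, 197 mm above the counter and 38 mm above the blade, on a 12 mm post at each end. With the shutter closed it is at x = -105, y = 0 mm of the hopper; it moves with the shutter
- cup_arm (a joint): swing arm that holds the catch cup, in rad: 0 = swung in against its stop, the cup centred under the outlet; 1.15 = swung out against its outer stop. It grows clockwise seen from above, stays where it is left, and takes about 2 N at the grip to move
- swing_hinge (a point): hinge axis (vertical) of the swing arm: a fixed post at x = 30, y = 150 mm of the hopper, top 128 mm above the counter; point given at 87 mm height
- swing_grip (a point): centre of the swing arm's grip: upright black post, 22 mm diameter, from 93 to 151 mm above the counter (point at 122 mm), 131 mm from the hinge axis. With the arm swung in (0) it is at x = -100, y = 135 mm of the hopper; it turns with the arm about the hinge. The gripper can come straight down on it
- cup_floor (a point): centre of the inner floor of the catch cup (stainless, clamped in the swing arm's ring): outer diameter 144 mm, wall 3 mm, inner floor 22 mm and rim 128 mm above the counter. With the arm swung in it is at x = 0, y = 0 mm of the hopper, and 153 mm from the hinge axis; its axes turn with the arm, z up
- ball1_center (a point): centre of a hard white line-cleaning ball, 60 mm diameter, about 0.12 kg; the lowest, standing on the shutter blade
- ball2_center (a point): centre of the second such ball, on the sloping floor behind it
- ball3_center (a point): centre of the third such ball, the highest
- impeller: bystander: impeller of 110 mm diameter, 30 mm high, lying on the counter; origin at the centre of its underside
- collar: bystander: metal shaft collar, 68 mm outside diameter, 20 mm high; origin at the centre of its underside
- puck: bystander: round sensor puck, 72 mm diameter, 30 mm high with a short cable stub; origin at the centre of its underside
- foot: bystander: aluminium angle mounting foot, 90 x 50 mm, 55 mm high; origin at the centre of its underside

How it is judged:
By the outcome, as a careful person would: the job done as asked, in the order asked, and still so for the second after the job is handed in, with the robot touching nothing.
It also fails if it takes over 62 s, if anything falls off the work surface, if the arm or the gripper's body presses on something with over 40 N, if the wrist force passes 120 N, or if a joint passes its speed limit or range.

## Working session

There is one attempt and no reset: what is moved stays moved. The work goes in short steps, each a Python script; the robot and the scene stay as the last script left them, time stands still between calls to the robot, and variables do not carry over. Pictures are saved under pics/ and viewed, and the job is handed in when it is done.

```bash
ls; mkdir -p pics
python3 - <<'E'
from rig import robot
import cv2,numpy as np
print(robot.read_t())
for n in("scene","top"):
    p,d=robot.grab_frame(n); cv2.imwrite(f"pics/{n}0.png",p[:,:,::-1]); np.savez(f"{n}0.npz",p=p,d=d)
    c=robot.camera_info(n);print(n,c["vfov"],c["cx"],c["cy"],np.round(c["view"],4).tolist())
E
```

```text
pics
0.0
scene 55.57044953228266 262.24914196924453 192.18294528837012 [[0.4472, 0.8944, 0.004, -0.2556], [0.7503, -0.3727, -0.546, -0.3442], [-0.4869, 0.2472, -0.8378, 1.4748], [0.0, 0.0, 0.0, 1.0]]
top 50.99314756547525 253.21616493032536 193.0492526647512 [[0.0199, -0.9998, 0.009, -0.0119], [-0.9886, -0.021, -0.1492, 0.6274], [0.1494, -0.0059, -0.9888, 1.4017], [0.0, 0.0, 0.0, 1.0]]
```

View pics/scene0.png

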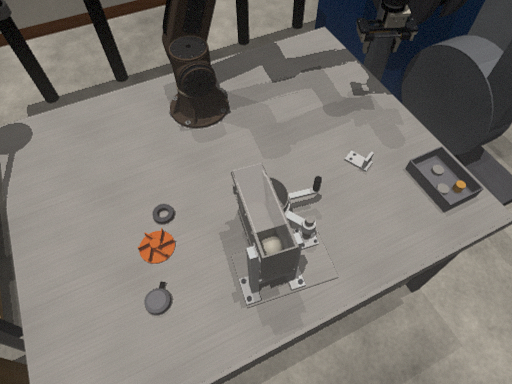

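View pics/top0.png

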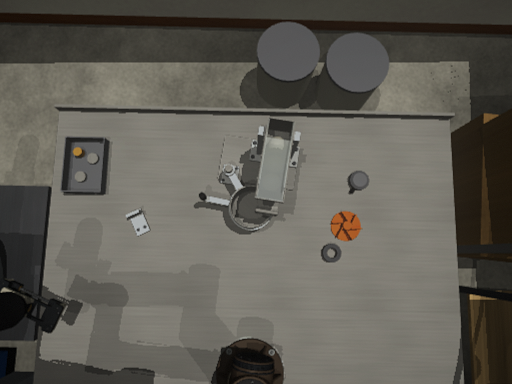

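```bash
cat > h.py <<'E'
import numpy as np,cv2
from rig import robot
def K(c,H=384):
    f=H/2/np.tan(np.radians(c["vfov"])/2); return f,c["cx"],c["cy"]
def cast(n,u,v,z):
    c=robot.camera_info(n);f,cx,cy=K(c);V=np.array(c["view"]);R=V[:3,:3];t=V[:3,3]
    o=-R.T@t;d=R.T@np.array([(u-cx)/f,(v-cy)/f,1]);return o+d*(z-o[2])/d[2]
def proj(n,P):
    c=robot.camera_info(n);f,cx,cy=K(c);V=np.array(c["view"]);p=V[:3,:3]@P+V[:3,3];return np.array([f*p[0]/p[2]+cx,f*p[1]/p[2]+cy])
def cloud(n,d):
    c=robot.camera_info(n);f,cx,cy=K(c);V=np.array(c["view"])
    v,u=np.mgrid[:384,:512];X=np.stack([(u-cx)/f*d,(v-cy)/f*d,d],-1);return (X-V[:3,3])@V[:3,:3]
E
python3 - <<'E'
import cv2
a=cv2.imread('pics/scene0.png')[145:315,210:350];cv2.imwrite('pics/s1.png',cv2.resize(a,None,fx=3.5,fy=3.5,interpolation=2))
a=cv2.imread('pics/top0.png')[110:240,190:320];cv2.imwrite('pics/t1.png',cv2.resize(a,None,fx=4.5,fy=4.5,interpolation=2))
E
```

```text
(no output)
```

View pics/s1.png

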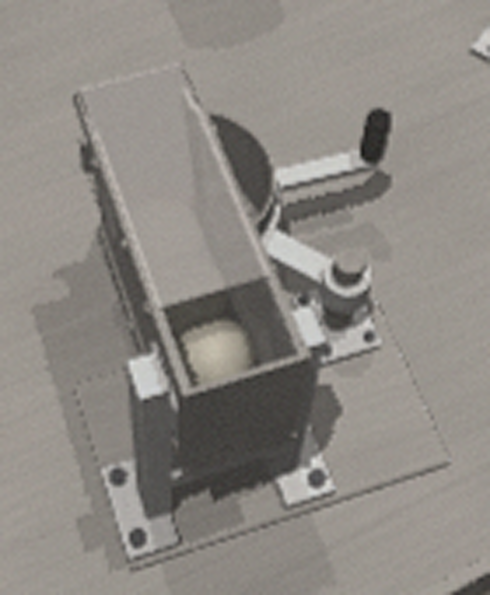

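View pics/t1.png

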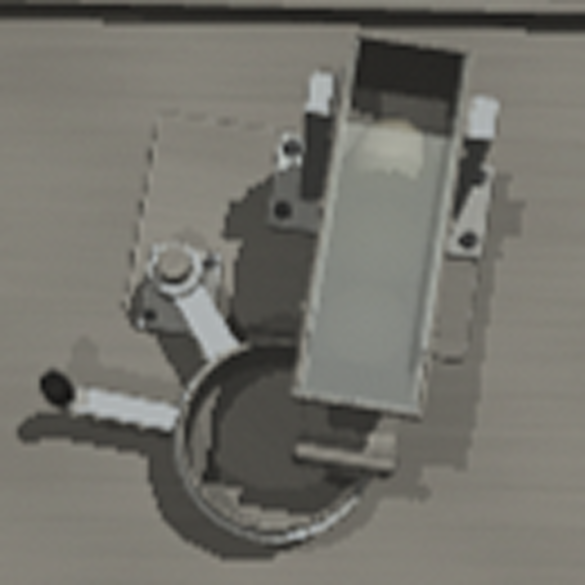

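Run:
```python
from h import *
def T(x,y,z): return cast("top",x/4.5+190-.4,y/4.5+110-.4,z)
FL,FR,RL,RR=[T(*p,.304) for p in[(293,396),(420,413),(360,38),(468,53)]]
print("rim",FL,FR,RL,RR,np.linalg.norm(FL-FR),np.linalg.norm(RL-RR),np.linalg.norm(FL-RL))
bl,br=T(300,452,.197),T(392,464,.197);print("bar",bl,br,np.linalg.norm(bl-br))
h=T(172,262,.128);g=T(57,387,.151);print("hinge",h,"grip",g,np.linalg.norm((h-g)[:2]))
c=T(278,440,.128);print("cup rim c",c,np.linalg.norm((c-h)[:2]))
def S(x,y,z): return cast("scene",x/3.5+210-.4,y/3.5+145-.4,z)
print("scene hinge",S(351,268,.128),"grip",S(378,116,.151))
print("sc rim",S(76,95,.304),S(183,66,.304),S(308,355,.304),S(183,392,.304))
for n,pts in(("top",[(172,262),(57,387),(345,460),(356,403),(300,396),(410,411),(362,40),(465,55)]),):
  z=np.load(n+"0.npz");X=cloud(n,z["d"])
  for x,y in pts: print(x,y,np.round(X[int(y/4.5+110),int(x/4.5+190)],3))
```

```text
rim [ 0.57522237 -0.00213394  0.304     ] [ 0.56574839 -0.08548493  0.304     ] [ 0.82030064 -0.04265972  0.304     ] [ 0.81144487 -0.1157225   0.304     ] 0.08388768658886435 0.07359751914852333 0.24840631121089382
bar [ 0.55004512 -0.00895832  0.197     ] [ 0.54283763 -0.07453938  0.197     ] 0.06597593671677261
hinge [0.70082002 0.09021335 0.128     ] grip [0.59960896 0.17112211 0.151     ] 0.12957586799602974
cup rim c [0.56622413 0.00672387 0.128     ] 0.15838733694766843
scene hinge [0.70515981 0.08543267 0.128     ] grip [0.59675567 0.17366928 0.151     ]
sc rim [ 0.56781038 -0.08699789  0.304     ] [ 0.57859052 -0.00590477  0.304     ] [ 0.82083158 -0.0380038   0.304     ] [ 0.80793468 -0.12041791  0.304     ]
172 262 [0.701 0.09  0.126]
57 387 [0.598 0.172 0.149]
345 460 [ 0.544 -0.04   0.204]
356 403 [ 0.572 -0.044  0.302]
300 396 [ 0.574 -0.006  0.304]
410 411 [ 0.567 -0.08   0.303]
362 40 [ 0.819 -0.044  0.308]
465 55 [ 0.809 -0.114  0.304]
```

Run:
```python
from h import *
def T(x,y,z): return cast("top",x/4.5+190-.4,y/4.5+110-.4,z)[:2]
def S(x,y,z): return cast("scene",x/3.5+210-.4,y/3.5+145-.4,z)[:2]
L=[((-82,43),T(293,396,.304)),((-82,-43),T(420,413,.304)),((171,43),T(360,38,.304)),((171,-43),T(468,53,.304)),
((30,150),T(172,262,.128)),((-105,0),(T(300,452,.197)+T(392,464,.197))/2),
((-82,-43),S(76,95,.304)),((-82,43),S(183,66,.304)),((171,43),S(308,355,.304)),((171,-43),S(183,392,.304)),((30,150),S(351,268,.128))]
A=np.array([l[0] for l in L])/1000;B=np.array([l[1] for l in L])
w=np.ones(len(A))
a=A-A.mean(0);b=B-B.mean(0);th=np.arctan2((a[:,0]*b[:,1]-a[:,1]*b[:,0]).sum(),(a*b).sum())
R=np.array([[np.cos(th),-np.sin(th)],[np.sin(th),np.cos(th)]]);o=B.mean(0)-R@A.mean(0)
print(np.degrees(th),o);print(np.round((B-(A@R.T+o))*1000,1))
h=R@[.03,.15]+o;print('hinge',h,'bar',R@[-.105,0]+o)
for g in(T(57,387,.151),S(378,116,.151)):
  d=R.T@(g-h);print(d,np.hypot(*d),'arm',np.arctan2(-15,-130)-np.arctan2(d[1],d[0])) 
p,d=robot.grab_frame("wrist");cv2.imwrite("pics/w0.png",p[:,:,::-1])
c=robot.camera_info("wrist");print(np.round(c["T_tool_cam"],3).tolist(),c["vfov"])
a=cv2.imread('pics/scene0.png')[0:100,330:450];cv2.imwrite('pics/s2.png',cv2.resize(a,None,fx=5,fy=5,interpolation=2))
print(np.round(robot.read_tcp_rot(),3).tolist())
```

```text
-8.146641852767562 [ 0.64999372 -0.05603   ]
[[ 0.3 -0.3]
 [ 3.   1.5]
 [-5.1 -5. ]
 [-1.7  7.1]
 [-0.1  2. ]
 [ 0.4 -0.6]
 [ 5.1 -0. ]
 [ 3.7 -4.1]
 [-4.5 -0.3]
 [-5.2  2.4]
 [ 4.2 -2.8]]
hinge [0.70094705 0.08820508] bar [ 0.54605331 -0.04115075]
[-0.11206538  0.06771995] 0.1309375451600865 arm -5.624741013818706
[-0.11525082  0.06983708] 0.1347589331859146 arm -5.623520321770307
[[0.0, -0.965, -0.262, 0.07], [1.0, 0.0, 0.0, 0.0], [0.0, -0.262, 0.965, -0.159], [0.0, 0.0, 0.0, 1.0]] 69.25065564613173
[[0.925, -0.381, -0.0], [-0.381, -0.925, -0.001], [0.0, 0.001, -1.0]]
```

View pics/s2.png

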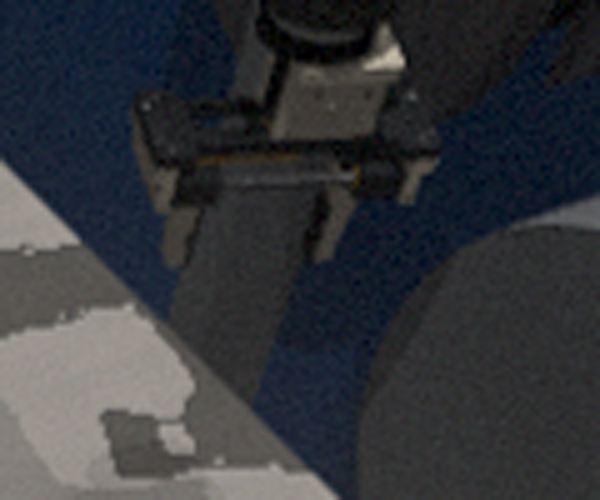

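View pics/w0.png

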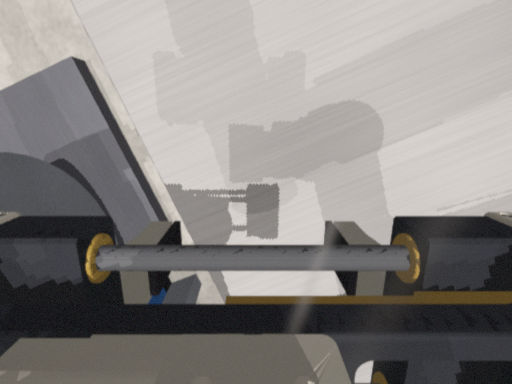

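```bash
cat >> h.py <<'E'
TH=np.radians(-7.5)
def hx(): return np.array([np.cos(TH),np.sin(TH),0]),np.array([-np.sin(TH),np.cos(TH),0])
def down_rot(r):  # r: unit radial (hinge->grip), jaws radial
    y=-np.array([r[0],r[1],0.]);y/=np.linalg.norm(y);z=np.array([0,0,-1.]);return np.stack([np.cross(y,z),y,z],1)
def snapw(name):
    T=np.eye(4);T[:3,:3]=robot.read_tcp_rot();T[:3,3]=robot.read_position();p,d=robot.grab_frame("wrist")
    cv2.imwrite(f"pics/{name}.png",p[:,:,::-1]);np.savez(name+".npz",p=p,d=d,T=T@np.array(robot.camera_info("wrist")["T_tool_cam"]))
def castw(name,u,v,z):
    T=np.load(name+".npz")["T"];f,cx,cy=K(robot.camera_info("wrist"));d=T[:3,:3]@np.array([(u-cx)/f,(v-cy)/f,1]);return T[:3,3]+d*(z-T[2,3])/d[2]
E
python3 - <<'E'
from h import *
h=np.array([.701,.088]);g=np.array([.598,.172]);r=(g-h);r/=np.linalg.norm(r)
R=down_rot(r);print(R.round(2).tolist())
print(robot.ik([*g,.25],R))
for a in np.linspace(.66,0,5):
    pass
robot.goto([*g,.26],R);print(robot.read_t(),robot.read_qpos(),robot.read_force())
snapw("w1")
E
```

```text
[[0.63, 0.77, 0.0], [0.77, -0.63, 0.0], [0.0, -0.0, -1.0]]
[ 33.9997199   14.83930766  -4.33868271   0.         -70.82200964
 106.80186698]
2.1917 [ 3.40452383e+01  1.45447291e+01 -3.44339045e+00 -6.67022844e-03
 -7.20168272e+01  1.06765714e+02] [ 0.20557852  0.46552689 -0.49347833]
```

View pics/w1.png

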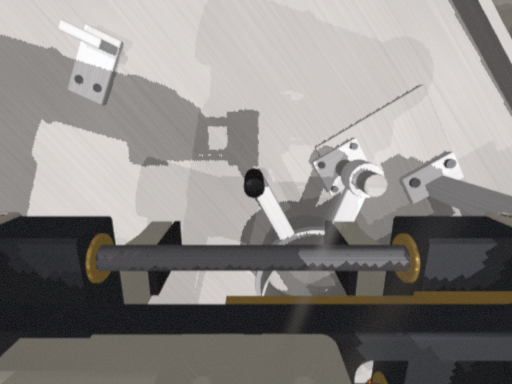

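Run:
```python
from h import *
g=castw("w1",255,178,.151);h=castw("w1",375,184,.128);print(g,h,np.hypot(*(g-h)[:2]))
a=np.load("w1.npz");print(a["d"][180,255],a["d"][184,375],a["T"][:3,3], robot.read_position())
a=cv2.imread('pics/w1.png')[120:300,220:440];cv2.imwrite('pics/w1c.png',cv2.resize(a,None,fx=3.5,fy=3.3))
```

```text
[0.60712908 0.18006739 0.151     ] [0.70006465 0.08936144 0.128     ] 0.12986373245078744
0.27339748 0.29772896 [0.64213255 0.22704283 0.41896318] [0.59784868 0.17267575 0.25990214]
```

View pics/w1c.png

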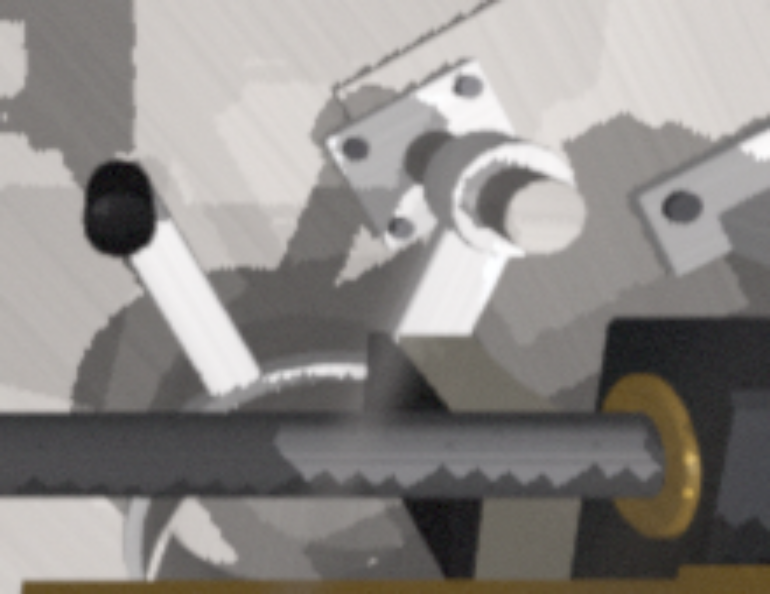

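Run:
```python
from h import *
g=castw("w1",253.5,187,.151);h=castw("w1",375.5,185,.128);print(g,h,np.hypot(*(g-h)[:2]))
```

```text
[0.60021544 0.17390616 0.151     ] [0.69988191 0.08808199 0.128     ] 0.13152639949072814
```

```bash
cat >> h.py <<'E'
TH=np.radians(-7.9);HG=np.array([.700,.088]);RG=.131
R2=np.array([[np.cos(TH),-np.sin(TH)],[np.sin(TH),np.cos(TH)]]);OR=HG-R2@[.03,.15]
def H(x,y,z): return np.array([*(R2@[x,y]+OR),z])
def arc(q,z=.106,rad=RG):
    a=np.arctan2(-15,-130)+TH-q;r=np.array([np.cos(a),np.sin(a)]);return np.array([*(HG+rad*r),z]),down_rot(r)
def qof(p):
    d=np.asarray(p)[:2]-HG;return (np.arctan2(-15,-130)+TH-np.arctan2(d[1],d[0])+np.pi)%(2*np.pi)-np.pi
E
python3 - <<'E'
from h import *
print(OR,H(-.105,0,.197),H(-.082,0,.3)); g=np.array([.600,.1735]);q=qof(g);print(q)
for qq in np.linspace(q,0,5): 
    p,R=arc(qq);print(qq,robot.ik(p,R))
p,R=arc(q,.2);robot.goto(p,R)
p,R=arc(q);robot.servo_line(p,R,speed=.12);print(robot.read_force(),robot.read_t())
robot.move_gripper(0.);robot.dwell(.1);print(robot.read_grip_width()*88,robot.read_force(),robot.read_position(),p,robot.read_t())
E
```

```text
[ 0.64966803 -0.05645308] [ 0.54566454 -0.04202141  0.197     ] [ 0.56844626 -0.04518263  0.3       ]
0.6843852638048595
0.6843852638048595 [ 33.95899788  21.55129069 -14.72468263   0.         -53.72402669
 105.5105596 ]
0.5132889478536447 [ 33.18112346  20.09650221 -17.01643745   0.         -52.88706034
 116.09153081]
0.34219263190242977 [ 32.00017109  18.8948309  -18.87355273   0.         -52.23161637
 127.07557998]
0.17109631595121488 [ 30.43301492  18.00356267 -20.22929885   0.         -51.76713848
 138.44583294]
0.0 [ 28.52785219  17.47001936 -21.03186208   0.         -51.49811856
 150.15409247]
[0.56888872 0.3162173  0.00409978] 3.525
21.63480379662513 [-0.82235933  0.80576237  1.0308939 ] [0.60035258 0.17320264 0.10598512] [0.60043204 0.17313061 0.106     ] 4.675
```

Gripped at 21.6 mm, which matches the 22 mm post. Now I swing it in.

Run:
```python
from h import *
for q in (.57,.46,.35,.24,.13,.06,.02,0,-.02,-.04):
    p,R=arc(q);robot.servo_line(p,R,speed=.1);f=robot.read_force()
    r=-R[:,1];t=R[:,0];print(q,"rad %.1f tan %.1f"%(f@r,f@t),f.round(1),robot.read_t().round(2))
    if np.linalg.norm(f[:2])>22:break
for n in("top","scene"):
    p,d=robot.grab_frame(n);cv2.imwrite(f"pics/{n}2.png",cv2.resize(p[110:240,190:320] if n=="top" else p[145:315,210:350],None,fx=4,fy=4)[:,:,::-1])
```

```text
Traceback (most recent call last):
AttributeError: 'float' object has no attribute 'round'
```

Run:
```python
from h import *
for q in (.46,.35,.24,.13,.06,.02,0,-.02,-.04):
    p,R=arc(q);robot.servo_line(p,R,speed=.1);f=robot.read_force()
    r=-R[:,1];t=R[:,0];print(q,"rad %.1f tan %.1f"%(f@r,f@t),f.round(1),round(robot.read_t(),2))
    if np.linalg.norm(f[:2])>22:break
for n in("top","scene"):
    p,d=robot.grab_frame(n);cv2.imwrite(f"pics/{n}2.png",cv2.resize(p[110:240,190:320] if n=="top" else p[145:315,210:350],None,fx=4,fy=4)[:,:,::-1])
```

```text
0.46 rad 1.5 tan -0.8 [-1.7  0.   0.5] 5.27
0.35 rad 3.1 tan -1.4 [-3.4 -0.1  1. ] 5.56
0.24 rad 2.8 tan -1.2 [-3.  -0.5  1.6] 5.85
0.13 rad 3.7 tan -0.1 [-3.6  0.5  1.6] 6.14
0.06 rad 3.9 tan -1.3 [-4.  -0.9  1.5] 6.39
0.02 rad 4.6 tan -0.4 [-4.6 -0.2  2. ] 6.64
0 rad 5.4 tan 0.1 [-5.4  0.3  2.1] 6.89
-0.02 rad 8.4 tan 12.4 [-8.3 12.4  1.8] 7.14
-0.04 rad 11.7 tan 22.5 [-12.1  22.3   1.7] 7.39
```

View pics/top2.png

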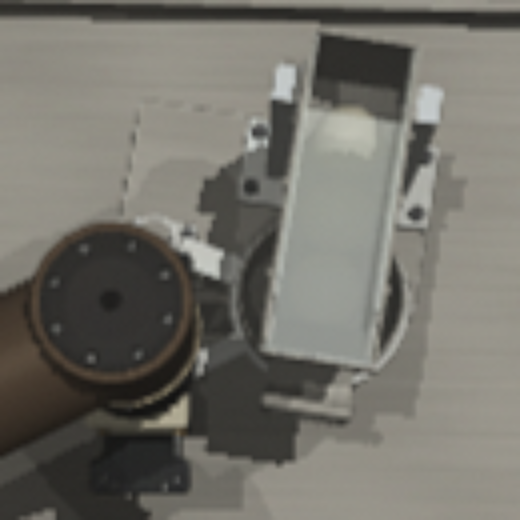

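View pics/scene2.png

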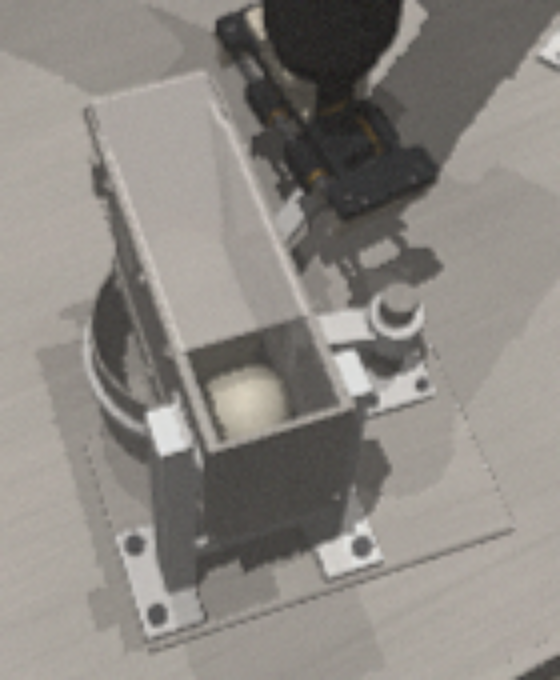

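```bash
cat >> h.py <<'E'
def leanrot(l=35,s=1):
    ex,ey=hx();ex,ey=(np.array([*R2[:,0],0]),np.array([*R2[:,1],0]));l=np.radians(l);z=np.sin(l)*ex-np.cos(l)*np.array([0,0,1]);y=s*ey
    return np.stack([np.cross(y,z),y,z],1)
BAR=H(-.105,0,.197)
def barp(open_=0,back=0,l=35): 
    z=leanrot(l)[:,2];return BAR-open_*np.array([*R2[:,0],0])+(.017-back)*z
E
python3 - <<'E'
from h import *
p,R=arc(0);robot.servo_line(p,R,speed=.1);print(robot.read_force())
robot.move_gripper(.65);print(robot.read_force())
p[2]=.21;robot.servo_line(p,R,speed=.2);snapw("w3");print(robot.read_t())
for s in(1,-1):
  for o,b in((0,.12),(0,0),(.08,0),(.08,.12)): print(s,o,b,robot.ik(barp(o,b),leanrot(35,s)))
E
```

```text
[-5.73333704  4.12810006  1.28521522]
[-0.53166216 -0.98224798  0.05061576]
9.2583
1 0 0.12 [ 141.24648809  -79.78253249  -54.08760584   29.27786994 -143.02335729
  140.20268278]
1 0 0 None
1 0.08 0 None
1 0.08 0.12 [-168.32624968  -80.84518998  -22.3412811   -99.70205142 -168.75832606
  -26.12707506]
-1 0 0.12 [ 30.80450557 -21.31487235 -57.20190175  41.79049503 -32.56103005
  19.7290206 ]
-1 0 0 None
-1 0.08 0 None
-1 0.08 0.12 [-168.32624968  -80.84518998  -22.3412811   -99.70205142 -168.75832606
  153.87292494]
```

View pics/w3.png

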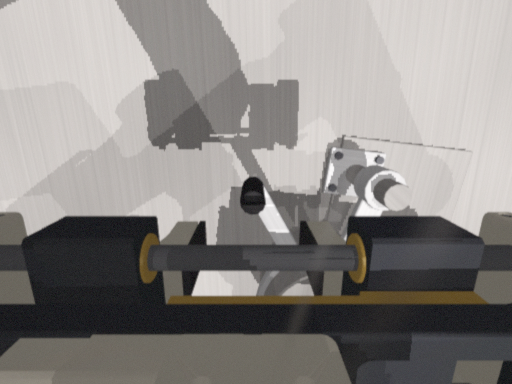

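Run:
```python
from h import *
from scipy.spatial.transform import Rotation as Ro
for l in(15,20,25,30,35,45):
 for az in(-45,-30,-15,0,15,30,45):
  for s in(1,-1):
   Rz=Ro.from_euler('z',az,degrees=True).as_matrix();R=Rz@leanrot(l,s);out=[]
   for o in(0,.04,.08):
     z=R[:,2];p=BAR-o*np.array([*R2[:,0],0])+.017*z
     j=robot.ik(p,R);out.append(None if j is None else j.round(0).tolist())
   if any(x is not None for x in out): print(l,az,s,out)
```

```text
15 -45 1 [None, None, [32.0, -2.0, -43.0, 20.0, -49.0, 172.0]]
15 -45 -1 [[25.0, 6.0, -35.0, 20.0, -48.0, -1.0], [28.0, 2.0, -39.0, 20.0, -48.0, -5.0], [32.0, -2.0, -43.0, 20.0, -49.0, -8.0]]
15 -30 1 [[24.0, 4.0, -36.0, 19.0, -44.0, -166.0], [27.0, 0.0, -41.0, 20.0, -44.0, -169.0], [31.0, -4.0, -45.0, 20.0, -46.0, -172.0]]
15 -30 -1 [[24.0, 4.0, -36.0, 19.0, -44.0, 14.0], [27.0, 0.0, -41.0, 20.0, -44.0, 11.0], [31.0, -4.0, -45.0, 20.0, -46.0, 8.0]]
15 -15 1 [[23.0, 3.0, -37.0, 16.0, -41.0, -147.0], [26.0, -1.0, -41.0, 17.0, -41.0, -151.0], [30.0, -6.0, -45.0, 18.0, -42.0, -155.0]]
15 -15 -1 [[23.0, 3.0, -37.0, 16.0, -41.0, 33.0], [26.0, -1.0, -41.0, 17.0, -41.0, 29.0], [30.0, -6.0, -45.0, 18.0, -42.0, 25.0]]
15 0 1 [[21.0, 2.0, -35.0, 11.0, -40.0, -127.0], [24.0, -2.0, -40.0, 12.0, -40.0, -130.0], [27.0, -6.0, -44.0, 13.0, -40.0, -134.0]]
15 0 -1 [[21.0, 2.0, -35.0, 11.0, -40.0, 53.0], [24.0, -2.0, -40.0, 12.0, -40.0, 50.0], [27.0, -6.0, -44.0, 13.0, -40.0, 46.0]]
15 15 1 [[18.0, 2.0, -33.0, 4.0, -40.0, -104.0], [21.0, -2.0, -37.0, 5.0, -40.0, -107.0], [24.0, -6.0, -42.0, 7.0, -40.0
[... 5686 characters left out ...]
, -34.0, -39.0, -30.0], [1.0, -6.0, -33.0, -33.0, -38.0, -32.0]]
35 45 -1 [[-1.0, 2.0, -25.0, -34.0, -39.0, 151.0], [-0.0, -2.0, -29.0, -34.0, -39.0, 150.0], [1.0, -6.0, -33.0, -33.0, -38.0, 148.0]]
45 30 1 [[0.0, -2.0, -33.0, -43.0, -23.0, -33.0], [3.0, -7.0, -37.0, -41.0, -21.0, -37.0], [8.0, -12.0, -44.0, -35.0, -18.0, -46.0]]
45 30 -1 [[0.0, -2.0, -33.0, -43.0, -23.0, 147.0], [3.0, -7.0, -37.0, -41.0, -21.0, 143.0], [8.0, -12.0, -44.0, -35.0, -18.0, 134.0]]
45 45 1 [[-12.0, 3.0, -24.0, -52.0, -43.0, -7.0], [-13.0, -0.0, -28.0, -52.0, -43.0, -6.0], [-14.0, -4.0, -31.0, -52.0, -44.0, -6.0]]
45 45 -1 [[-12.0, 3.0, -24.0, -52.0, -43.0, 173.0], [-13.0, -0.0, -28.0, -52.0, -43.0, 174.0], None]
```

Run:
```python
from h import *
print(robot.read_t())
p,R=arc(0,.3)
for l in(18,20,22,24):
  for o,b in((0,.16),(0,.1),(0,.05),(0,0),(.04,0),(.082,0),(.082,.06),(.082,.12)):
    j=robot.ik(barp(o,b,l),leanrot(l,1));print(l,o,b,None if j is None else j.round(0).tolist())
```

```text
9.2583
18 0 0.16 [149.0, -80.0, -30.0, 17.0, -156.0, 128.0]
18 0 0.1 [24.0, -7.0, -33.0, 12.0, -50.0, -129.0]
18 0 0.05 [23.0, -4.0, -36.0, 14.0, -43.0, -130.0]
18 0 0 [22.0, 1.0, -39.0, 15.0, -35.0, -131.0]
18 0.04 0 [25.0, -4.0, -44.0, 17.0, -35.0, -135.0]
18 0.082 0 [29.0, -9.0, -49.0, 18.0, -37.0, -140.0]
18 0.082 0.06 [31.0, -14.0, -44.0, 15.0, -47.0, -138.0]
18 0.082 0.12 [142.0, -78.0, -39.0, 15.0, -144.0, 131.0]
20 0 0.16 [148.0, -80.0, -33.0, 19.0, -154.0, 130.0]
20 0 0.1 [25.0, -9.0, -35.0, 15.0, -48.0, -132.0]
20 0 0.05 [24.0, -5.0, -39.0, 16.0, -40.0, -133.0]
20 0 0 [22.0, -0.0, -42.0, 19.0, -32.0, -134.0]
20 0.04 0 [25.0, -5.0, -47.0, 20.0, -32.0, -139.0]
20 0.082 0 [29.0, -10.0, -51.0, 22.0, -34.0, -143.0]
20 0.082 0.06 [33.0, -16.0, -46.0, 18.0, -45.0, -142.0]
20 0.082 0.12 [141.0, -77.0, -41.0, 17.0, -141.0, 133.0]
22 0 0.16 [147.0, -79.0, -35.0, 20.0, -153.0, 132.0]
22 0 0.1 [26.0, -10.0, -38.0, 17.0, -45.0, -135.0]
22 0 0.05 [24.0, -6.0, -42.0, 19.0, -37.0, -136.0]
22 0 0 [22.0, -1.0, -45.0, 23.0, -29.0, -139.0]
22 0.04 0 [25.0, -6.0, -50.0, 25.0, -29.0, -143.0]
22 0.082 0 [29.0, -11.0, -54.0, 26.0, -31.0, -148.0]
22 0.082 0.06 [34.0, -17.0, -49.0, 21.0, -43.0, -145.0]
22 0.082 0.12 [139.0, -76.0, -44.0, 18.0, -139.0, 135.0]
24 0 0.16 [146.0, -79.0, -38.0, 22.0, -151.0, 133.0]
24 0 0.1 [27.0, -12.0, -41.0, 20.0, -42.0, -138.0]
24 0 0.05 [25.0, -7.0, -45.0, 23.0, -34.0, -140.0]
24 0 0 [22.0, -2.0, -49.0, 28.0, -25.0, -144.0]
24 0.04 0 [25.0, -7.0, -53.0, 30.0, -26.0, -148.0]
24 0.082 0 [29.0, -12.0, -57.0, 31.0, -29.0, -152.0]
24 0.082 0.06 [141.0, -82.0, -50.0, 19.0, -141.0, 134.0]
24 0.082 0.12 [137.0, -74.0, -46.0, 20.0, -137.0, 137.0]
```

Run:
```python
from h import *
p,R=arc(0,.32);L=leanrot(22,1)
robot.servo_line(p,R,speed=.2);robot.move_gripper(1.)
q=H(-.14,.10,.30);j=robot.ik(q,L);print(j);j2=robot.ik(barp(0,.10,22),L);print(j2)
ok=j is not None and j[0]<60 and j2[0]<60
if ok:
    robot.movej(j);robot.movej(j2);print(robot.read_t(),robot.read_force(),robot.read_position(),barp(0,.1,22))
    for n in("top","scene"):
        p,d=robot.grab_frame(n);cv2.imwrite(f"pics/{n}4.png",cv2.resize(p[110:240,190:320] if n=="top" else p[145:315,210:350],None,fx=4,fy=4)[:,:,::-1])
```

```text
[  39.08812551   -9.26394686  -35.2653886    20.7942145   -50.49506313
 -148.40488633]
[  26.42118581  -10.47095358  -38.31547978   17.36755382  -45.03892694
 -134.79544214]
15.4833 [1.16158258 0.28013264 0.19400587] [ 0.51482001 -0.03873808  0.2741002 ] [ 0.51486728 -0.03774793  0.27395626]
```

View pics/top4.png

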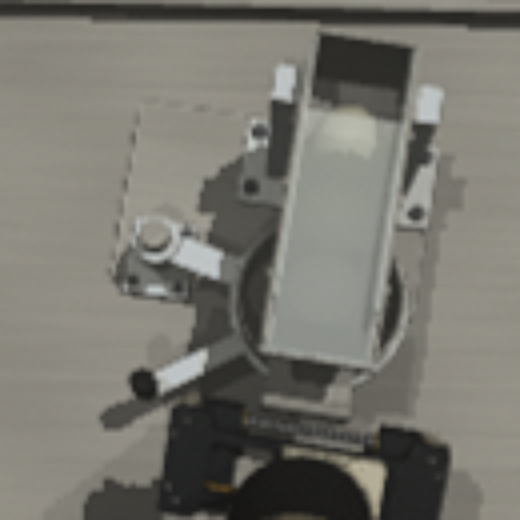

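View pics/scene4.png

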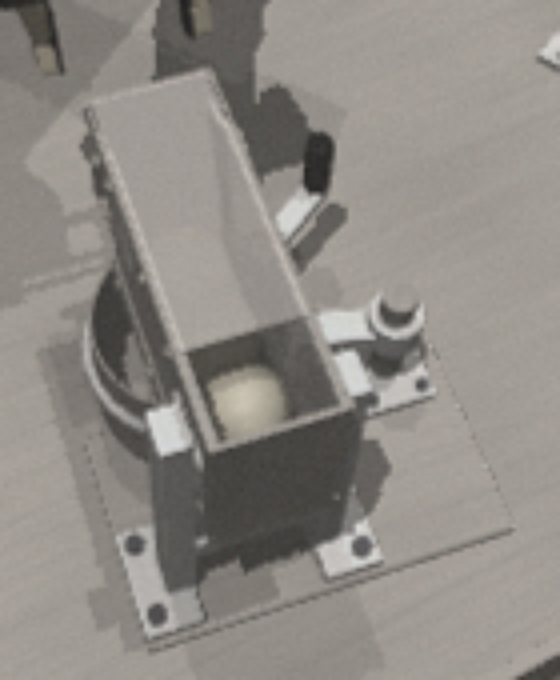

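Run:
```python
from h import *
L=leanrot(22,1);P=lambda o,b=0:barp(o,b,22)
robot.servo_line(P(0,.05),L,speed=.12);print(robot.read_force().round(1))
robot.servo_line(P(0,0),L,speed=.08);f=robot.read_force();print(f.round(1))
if np.linalg.norm(f)<6:
    robot.move_gripper(0.);robot.dwell(.1);print(robot.read_grip_width()*88,robot.read_force().round(1),robot.read_position(),P(0),robot.read_t())
```

```text
[1.  0.2 1.7]
[-0.7 -0.7  0.4]
75.68372808599077 [-4.2 -0.4  5.4] [ 0.55215936 -0.04283666  0.18183357] [ 0.55197241 -0.0428967   0.18123787] 17.4083
```

Run:
```python
from h import *
L=leanrot(22,1);P=lambda o,b=0:barp(o,b,22);ex=np.array([*R2[:,0],0])
for o in(.02,.045,.065,.076,.080,.083,.086):
    robot.servo_line(P(o),L,speed=.1);f=robot.read_force();print(o,"along %.1f"%(f@ex),f.round(1),round(robot.read_t(),2),((BAR-robot.read_position())@ex+.017*np.sin(np.radians(22))).round(4))
    if f@ex>22:break
robot.dwell(.8)
for n in("top","scene"):
    p,d=robot.grab_frame(n);cv2.imwrite(f"pics/{n}5.png",cv2.resize(p[110:240,190:320] if n=="top" else p[145:315,210:350],None,fx=4,fy=4)[:,:,::-1])
```

```text
0.02 along -5.7 [-5.6  0.9  7.3] 17.76 0.0201
0.045 along -5.6 [-5.6  0.2  8.6] 18.16 0.0449
0.065 along -5.9 [-6.1 -0.6 10.4] 18.51 0.0648
0.076 along -4.9 [-5.2 -1.5 10.4] 18.77 0.0756
0.08 along -5.5 [-5.7 -0.9 10. ] 19.02 0.0794
0.083 along 16.1 [ 14.7 -11.6  -2.5] 19.27 0.0815
0.086 along 25.8 [ 24.1 -14.5  -8.5] 19.52 0.084
```

View pics/top5.png

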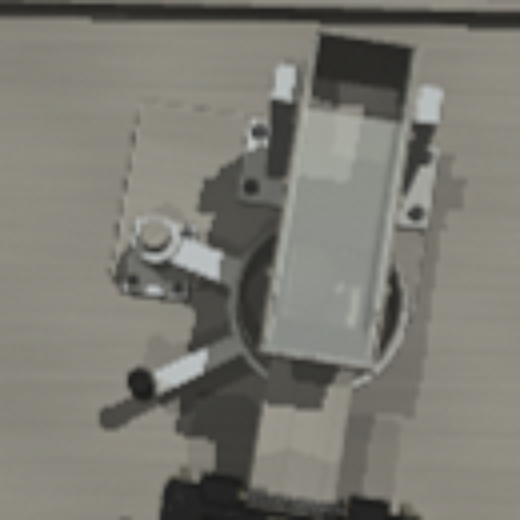

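View pics/scene5.png

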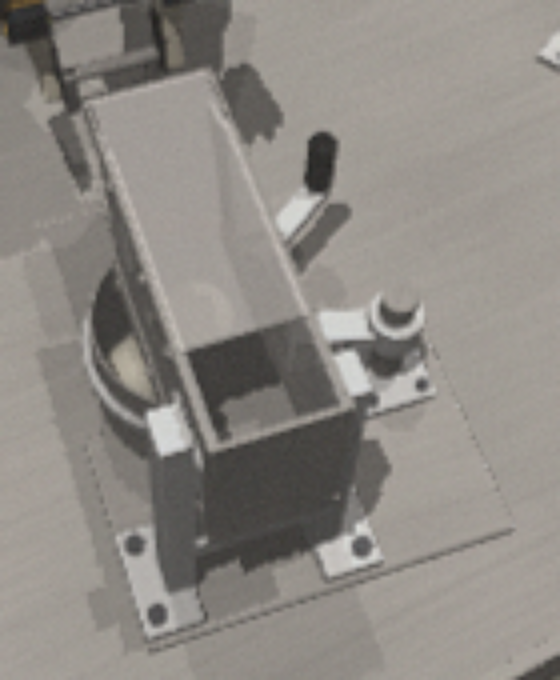

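Run:
```python
from h import *
robot.dwell(1.2);print(robot.read_t(),robot.read_force())
for n in("top","scene"):
    p,d=robot.grab_frame(n);cv2.imwrite(f"pics/{n}6.png",cv2.resize(p[110:240,190:320] if n=="top" else p[145:315,210:350],None,fx=4,fy=4)[:,:,::-1])
```

```text
21.6167 [ 24.55366367 -14.35444074  -7.85058425]
```

View pics/top6.png

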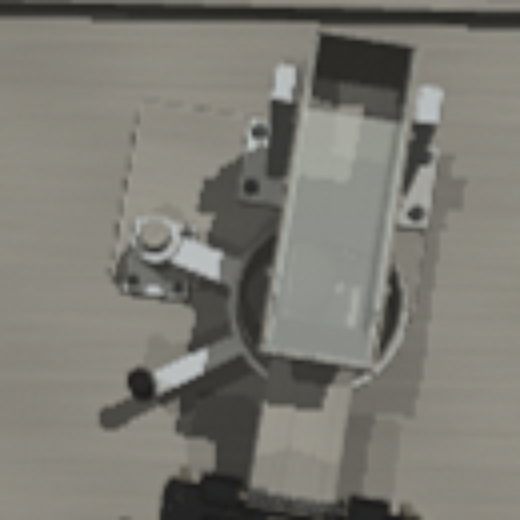

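View pics/scene6.png

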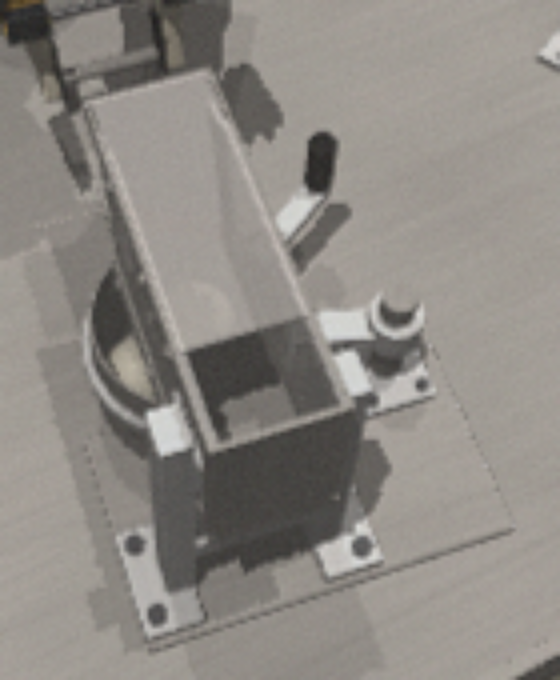

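Run:
```python
from h import *
for nm,u,v in(("scene",261.7,220),("scene",243,236),("top",276,184),("top",272,142)):
  for z in(.052,.11,.15,.2,.25,.304):
    p=cast(nm,u,v,z);print(nm,z,(R2.T@(p[:2]-OR)*1000).round(0))
for n,a in(("top",(120,235,240,300)),("scene",(160,290,225,310))):
  p,d=robot.grab_frame(n);X=cloud(n,d)
  c=p[a[0]:a[1],a[2]:a[3]];l=cv2.createCLAHE(4,(4,4)).apply(cv2.cvtColor(c,cv2.COLOR_RGB2GRAY));cv2.imwrite(f"pics/{n}7.png",cv2.resize(np.hstack([cv2.cvtColor(c,cv2.COLOR_RGB2BGR),cv2.cvtColor(l,cv2.COLOR_GRAY2BGR)]),None,fx=4.5,fy=4.5,interpolation=2))
  for uv in ([(262,220),(243,236)] if n=="scene" else [(276,184),(272,142),(272,165)]):
    w=X[uv[1],uv[0]];print(n,uv,(R2.T@(w[:2]-OR)*1000).round(0),w[2].round(3))
```

```text
scene 0.052 [-52.  32.]
scene 0.11 [-21.  22.]
scene 0.15 [-1. 14.]
scene 0.2 [25.  6.]
scene 0.25 [51. -3.]
scene 0.304 [ 79. -13.]
scene 0.052 [-17. -39.]
scene 0.11 [ 11. -46.]
scene 0.15 [ 30. -50.]
scene 0.2 [ 54. -55.]
scene 0.25 [ 79. -60.]
scene 0.304 [105. -66.]
top 0.052 [ 15. -22.]
top 0.11 [  4. -20.]
top 0.15 [ -3. -18.]
top 0.2 [-12. -16.]
top 0.25 [-21. -14.]
top 0.304 [-31. -12.]
top 0.052 [167.  16.]
top 0.11 [150.  16.]
top 0.15 [139.  17.]
top 0.2 [124.  17.]
top 0.25 [110.  18.]
top 0.304 [94. 19.]
top (276, 184) [-31. -12.] 0.304
top (272, 142) [95. 19.] 0.302
top (272, 165) [24.  8.] 0.302
scene (262, 220) [ 79. -12.] 0.304
scene (243, 236) [ -3. -43.] 0.082
```

View pics/top7.png

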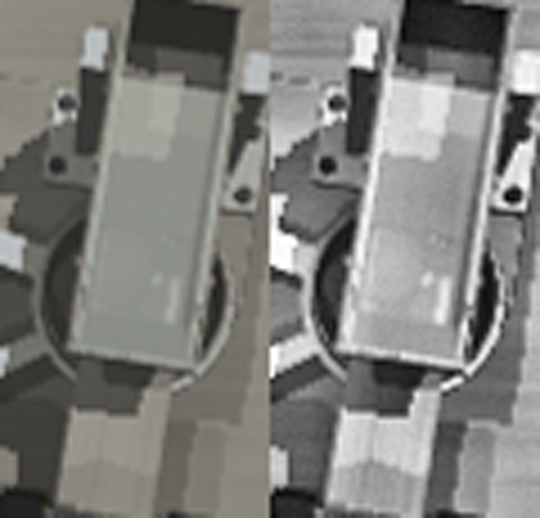

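View pics/scene7.png

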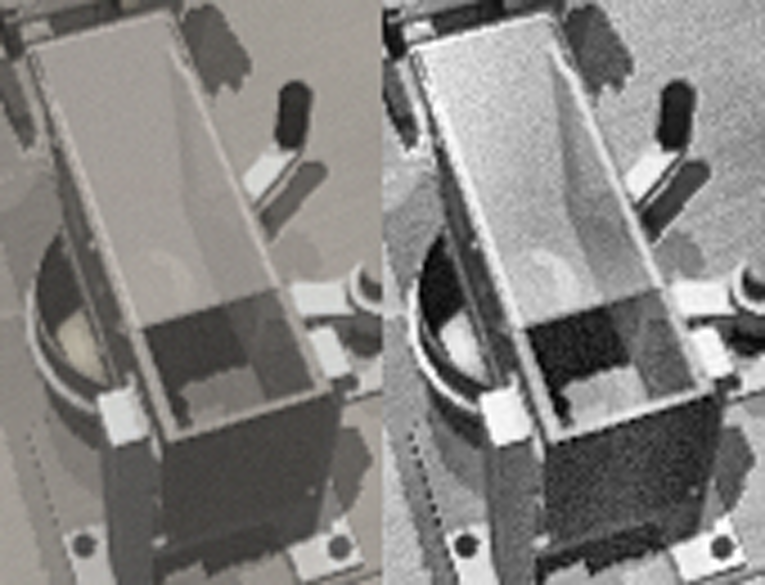

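Run:
```python
from h import *
def ray(n,u,v):
    a=cast(n,u,v,0);b=cast(n,u,v,.3);return a,(b-a)/np.linalg.norm(b-a)
for t in((270,180),(275,183),(270,184)):
  a,d=ray("scene",261,222);b,e=ray("top",*t)
  s=np.linalg.lstsq(np.stack([d,-e],1),b-a,rcond=None)[0];p=a+d*s[0];q=b+e*s[1];m=(p+q)/2
  print((R2.T@(m[:2]-OR)*1000).round(0),m[2].round(3),np.linalg.norm(p-q).round(4))
# predicted pixels for in-cup balls & stuck candidates
for hp in((0,0,.18),(20,0,.18),(-3,-43,.052),(-35,20,.052),(38,20,.052),(-15,5,.1)):
  P=H(hp[0]/1000,hp[1]/1000,hp[2]);print(hp,proj("scene",P).round(0),proj("top",P).round(0))
```

```text
[7. 7.] 0.156 0.0059
[ 3. -2.] 0.153 0.0253
[-3.  7.] 0.139 0.0115
(0, 0, 0.18) [257. 216.] [271. 181.]
(20, 0, 0.18) [259. 223.] [272. 175.]
(-3, -43, 0.052) [243. 240.] [281. 190.]
(-35, 20, 0.052) [260. 226.] [262. 196.]
(38, 20, 0.052) [268. 246.] [265. 176.]
(-15, 5, 0.1) [257. 225.] [268. 189.]
```

Run:
```python
from h import *
snapw("w8")
```

```text
(no output)
```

View pics/w8.png

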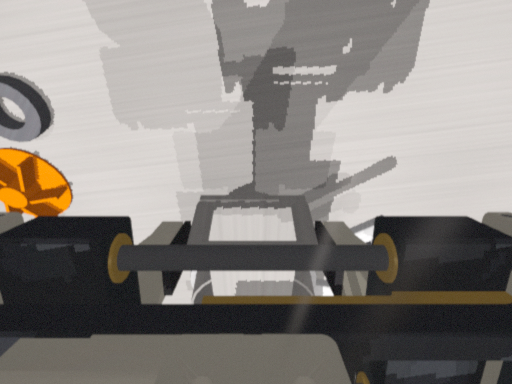

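Run:
```python
from h import *
def st(c):
    c=c.astype(np.float32);o=np.zeros_like(c)
    for k in range(3):
        lo,hi=np.percentile(c[...,k],[5,98]);o[...,k]=np.clip((c[...,k]-lo)/(hi-lo),0,1)*255
    return o.astype(np.uint8)
out=[]
for n,a in(("scene",(190,255,232,292)),("top",(140,205,245,305))):
  f0=np.load(n+"0.npz")["p"].astype(float)
  m=np.mean([robot.grab_frame(n)[0].astype(float) for _ in range(6)],0)
  row=[cv2.resize(st(x[a[0]:a[1],a[2]:a[3]]),None,fx=6,fy=6,interpolation=2) for x in(f0,m)]
  cv2.imwrite(f"pics/{n}9.png",np.hstack(row)[:,:,::-1])
print(robot.read_t())
```

```text
22.4667
```

View pics/scene9.png

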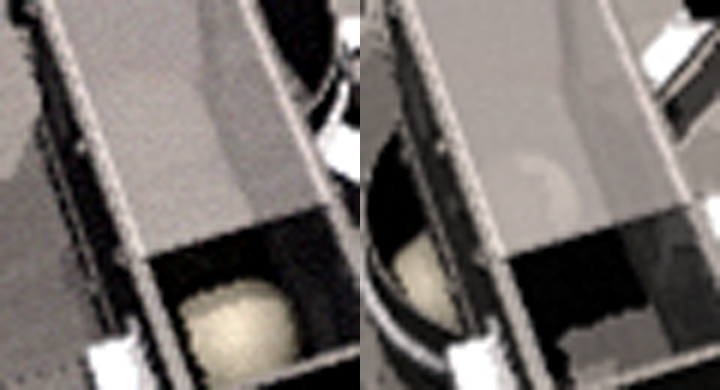

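View pics/top9.png

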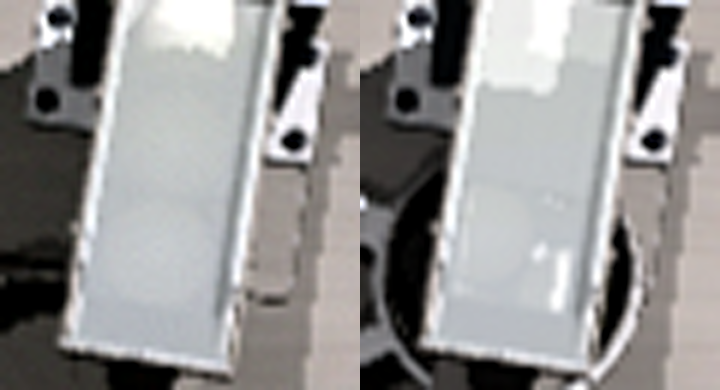

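Run:
```python
from h import *
L=leanrot(22,1);P=lambda o,b=0:barp(o,b,22);ex=np.array([*R2[:,0],0])
for o in(.06,.035,.015,.005,0,-.003,-.006):
    robot.servo_line(P(o),L,speed=.1);f=robot.read_force();print(o,"along %.1f"%(f@ex),f.round(1),round(robot.read_t(),2),((BAR-robot.read_position())@ex+.017*np.sin(np.radians(22))).round(4))
    if abs(f@ex)>(16 if o>0.004 else 26):break
for n in("top","scene"):
    p,d=robot.grab_frame(n);cv2.imwrite(f"pics/{n}10.png",cv2.resize(p[110:240,190:320] if n=="top" else p[145:315,210:350],None,fx=4,fy=4)[:,:,::-1])
```

```text
0.06 along 5.2 [ 4.4 -6.   5.8] 22.88 0.0583
0.035 along 4.8 [ 4.1 -5.3  5.7] 23.27 0.0332
0.015 along 4.5 [ 3.8 -5.6  5.2] 23.62 0.0131
0.005 along 3.9 [ 3.3 -4.8  4.8] 23.88 0.0035
0 along -13.6 [-13.1   4.6  13.6] 24.12 0.0003
-0.003 along -22.7 [-21.6   9.9  18.7] 24.38 -0.0017
-0.006 along -27.7 [-26.1  13.7  19.8] 24.62 -0.0041
```

View pics/top10.png

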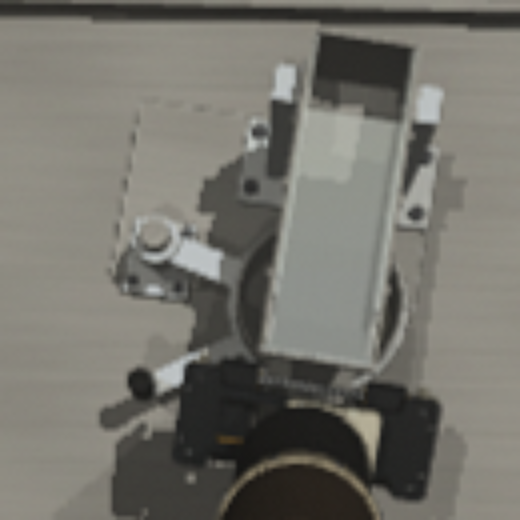

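View pics/scene10.png

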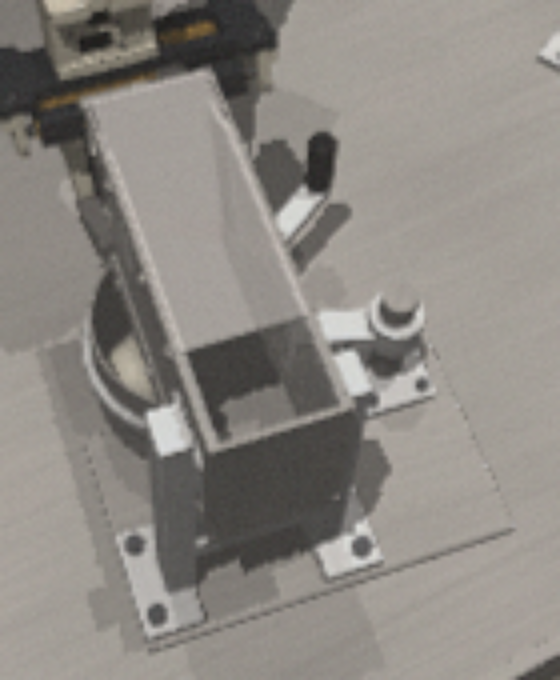

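Run:
```python
from h import *
L=leanrot(22,1);P=lambda o,b=0:barp(o,b,22)
robot.move_gripper(1.);print(robot.read_force().round(1))
c=robot.read_position()
robot.servo_line(c-.05*L[:,2],L,speed=.1);print(robot.read_force().round(1))
robot.servo_line(P(0,.10),L,speed=.2)
j=robot.ik(H(-.14,.10,.30),L);print(j);assert j[0]<60;robot.movej(j)
p,R=arc(0,.32);j=robot.ik(p,R);print(j);assert j[0]<60;robot.movej(j);print(robot.read_t())
snapw("w11")
for n in("top","scene"):
    p,d=robot.grab_frame(n);cv2.imwrite(f"pics/{n}11.png",cv2.resize(p[110:240,190:320] if n=="top" else p[145:315,210:350],None,fx=4,fy=4)[:,:,::-1])
```

```text
[-0.8 -0.1  0.2]
[ 0.7 -0.7 -0.1]
[  39.08812551   -9.26394686  -35.2653886    20.7942145   -50.49506313
 -148.40488633]
[ 28.52785219   8.58268377  -3.32056725   0.         -78.09674898
 150.15409247]
31.0833
```

View pics/top11.png

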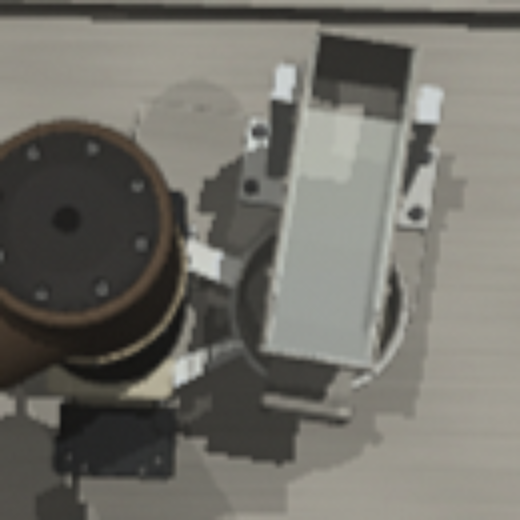

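View pics/w11.png

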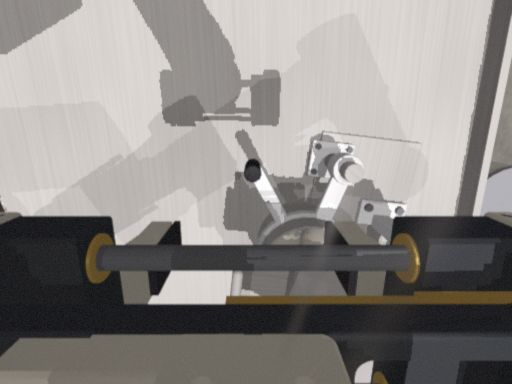

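Run:
```python
from h import *
for q in(.6,1.15,1.19):
    j=robot.ik(*arc(q));print(q,j)
p,R=arc(0,.19);robot.servo_line(p,R,speed=.2)
p,R=arc(0);robot.servo_line(p,R,speed=.1);f=robot.read_force();print(f.round(1))
if np.linalg.norm(f)<6:
    robot.move_gripper(0.);robot.dwell(.1);print(robot.read_grip_width()*88,robot.read_force().round(1),robot.read_t())
```

```text
0.6 [ 33.62569606  20.80595226 -15.90467087   0.         -53.28937687
 110.67878089]
1.15 [ 34.15942204  26.31167657  -6.91500082   0.         -56.77332261
  78.63237617]
1.19 [ 34.06082901  26.74916769  -6.17488607   0.         -57.07594624
  76.43913803]
[-0.3  0.  -0. ]
21.721952892744767 [-0.9 -0.7 -0.1] 34.175
```

Run:
```python
from h import *
for q in (.1,.22,.35,.5,.65,.8,.93,1.04,1.11,1.14,1.16,1.18,1.20):
    p,R=arc(q);robot.servo_line(p,R,speed=.1);f=robot.read_force()
    r=-R[:,1];t=R[:,0];print(q,"rad %.1f tan %.1f"%(f@r,f@t),f.round(1),round(robot.read_t(),2))
    if np.linalg.norm(f[:2])>(24 if q>1.1 else 15):break
for n in("top","scene"):
    p,d=robot.grab_frame(n);cv2.imwrite(f"pics/{n}12.png",cv2.resize(p[110:240,190:320] if n=="top" else p[145:315,210:350],None,fx=4,fy=4)[:,:,::-1])
```

```text
0.1 rad 0.8 tan 0.6 [-0.7  0.7  1. ] 34.46
0.22 rad 1.1 tan 1.2 [-0.7  1.4  0.7] 34.77
0.35 rad 2.0 tan 1.4 [-1.4  2.1  1.2] 35.08
0.5 rad 2.7 tan 1.1 [-1.8  2.3  1.7] 35.43
0.65 rad 4.2 tan 0.3 [-3.1  2.9  0.6] 35.78
0.8 rad 4.1 tan 0.7 [-2.2  3.5  1.3] 36.13
0.93 rad 3.6 tan 1.0 [-1.3  3.5  1.1] 36.45
1.04 rad 5.3 tan 0.9 [-1.8  5.1  0.1] 36.74
1.11 rad 3.2 tan 1.5 [-0.   3.5  0.7] 36.99
1.14 rad 6.9 tan -8.3 [-10.3   3.1   5.5] 37.24
1.16 rad 8.4 tan -17.0 [-18.9   1.3  11.5] 37.49
1.18 rad 9.0 tan -23.8 [-25.5  -0.2  16. ] 37.74
```

View pics/top12.png

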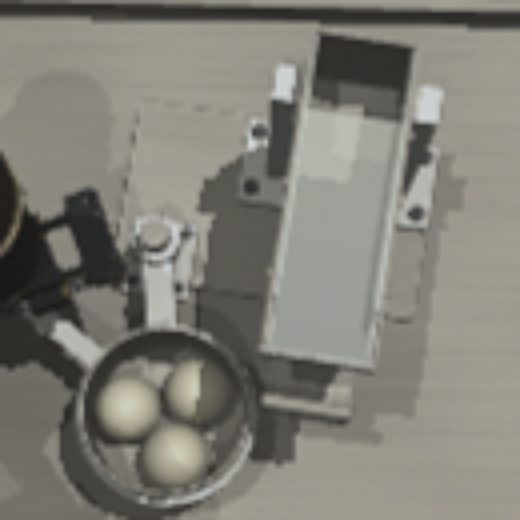

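Run:
```python
from h import *
robot.move_gripper(1.);c=robot.read_position();print(robot.read_force().round(1))
robot.servo_line([c[0],c[1],.28],speed=.15);snapw("w13")
p=H(-.14,.30,.30);R=robot.read_tcp_rot();j=robot.ik(p,R);print(j)
if j is not None and abs(j[0]-34)<30: robot.movej(j)
print(robot.read_t(),robot.read_force().round(1))
for n in("top","scene"):
    p,d=robot.grab_frame(n);cv2.imwrite(f"pics/{n}13.png",cv2.resize(p[110:240,190:320],None,fx=4,fy=4)[:,:,::-1] if n=="top" else p[:,:,::-1])
```

```text
[-0.5 -0.3 -0.6]
[ 4.34983038e+01  1.24268715e+01 -1.06258449e+00 -3.77435821e-02
 -7.66211829e+01  6.75785669e+01]
40.9167 [-0.7  0.1  0.2]
```

View pics/top13.png

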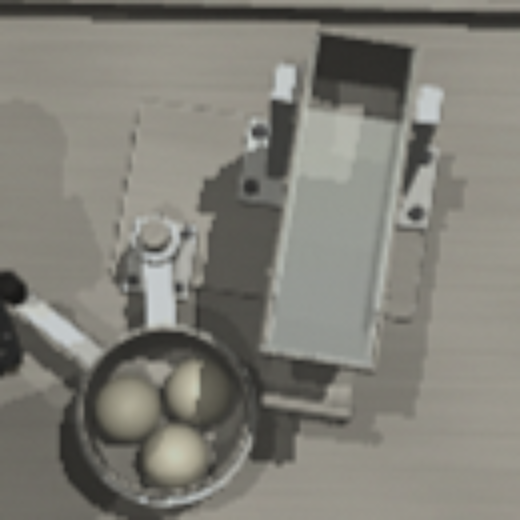

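View pics/scene13.png

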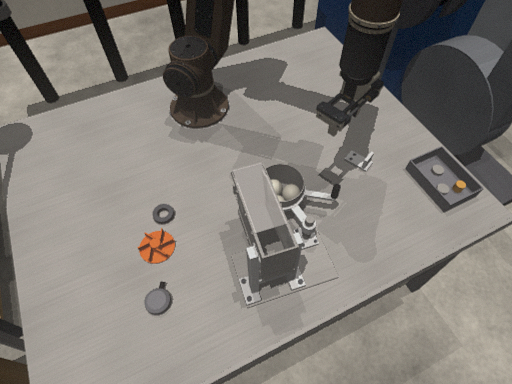

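View pics/w13.png

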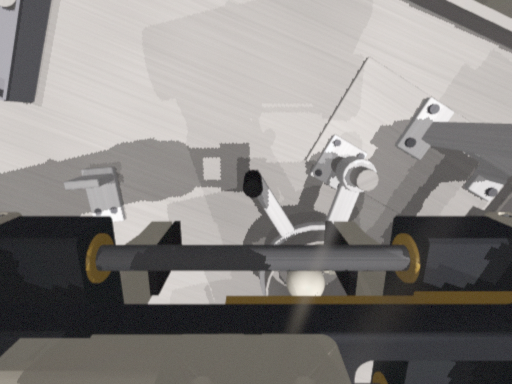

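Run:
```python
from h import *
print(qof(castw("w13",253,188,.151)))
p,_=robot.grab_frame("top");a=cv2.cvtColor(np.load("top0.npz")["p"],6);b=cv2.cvtColor(p,6)
print("grip q top", qof(cast("top",190-.4+12/4,110-.4+288/4,.151)))
# bar rows: mean over right-of-cup columns
for im in(a,b): print(im[205:217,262:274].mean(1).round(0))
```

```text
1.1486026788038224
grip q top 1.1179976759594723
[ 64.  78.  81.  75.  85. 111. 125. 112.  76.  57.  56.  56.]
[ 74.  90.  93.  87.  99. 128. 143. 128.  88.  68.  86. 104.]
```

```bash
python3 -c "
from rig import robot
robot.job_done();print(robot.read_t())"
```

```text
the job is handed in; nothing more can be done
the job is handed in; nothing more can be done
```

The job is done and handed in at about 41 s, inside the 62 s limit. I swung the cup in to its stop and pulled the shutter fully open with the tool leaned 22°. All three balls dropped, and I pushed the shutter home. Then I swung the cup out to its outer stop, let go and moved the gripper clear.

**What the last checks showed:**
- **Stops:** The force rose sharply at arm angle 0, at shutter 0.080, at shutter 0 and at arm angle about 1.14 rad. The largest wrist force I read between moves was about 37 N.
- **Balls:** The top picture shows all three in the cup, and the bin looks empty.
- **Shutter:** The bar sits in the same image rows as before I opened it.
- **Other parts:** They looked undisturbed in the final scene picture. I did not measure their positions.

**What fell short or disagreed:**
- **Lean:** I used 22°, a little under the suggested 25 to 45°. The arm could not reach 35° at the bar, nor 25° with the shutter open. I calculated about 24 mm of clearance to the hood, and no contact showed in the force readings.
- **Final arm angle:** The wrist camera gave 1.149 rad and the top camera 1.118 rad. I put the gap down to pixel accuracy.
- **Balls in the hopper:** Before closing the shutter, the two views seemed to show a ball in the outlet. It was a ball in the cup seen through the opening, and the later pictures and closing force fit that.

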